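# Light the chopping board with the worktop spot lamp

## Task

Get the light ready for chopping: swing the spot lamp's head round and tilt it so that it points at the middle of the chopping board, and switch the lamp on by turning the round knob on its foot clockwise until it clicks over to its stop. Leave the board and everything else where they are, and let go of the lamp.

Things in the scene. Friction and masses are not known exactly. Their poses are not given: they have to be found in the camera images.
- lamp: Cordless worktop spot lamp: dark oblong weighted foot 192 x 82 x 22 mm, held fast on the worktop by its gel pad, with a slim bright post. Origin: underside of the foot, on the axis of the post, which is the swivel axis (upright, along z). The foot runs from the post in its own -x direction; the switch knob's axis lies 110 mm from the post axis along -x.
- lamp_arm (a joint): Swivel of the fork arm on the post, rad, range -0.6 to 2.6, stiff with friction (0.08 N m), stays where it is left. At 0 the arm points along the foot's own +x; grows anticlockwise seen from above. The fork (90 mm wide over its ends) carries the head's tilt axis 75 mm out from the post axis and 185 mm above the worktop.
- lamp_head (a joint): Tilt of the lamp head in the fork, rad, range -0.1 to 1.2, stiff with friction (0.08 N m), stays where it is left. At 0 the beam points straight down; it grows as the beam lifts outward, away from the post, in the direction in which the arm points.
- head_pivot (a point): Middle of the head, on the tilt axis and on the beam's axis. Axes of the head: the beam leaves along -z; y is the tilt axis (level); at tilt 0, x points outward along the arm. The head is an aluminium can 62 mm across, with the lens 47 mm from this point along -z and a ribbed rear grip (34 mm diameter, round) from 36 to 86 mm along +z.
- head_grip (a point): Point on the axis of the ribbed rear grip, 62 mm from the pivot along the head's +z (24 mm below the grip's end); same axes as head_pivot. Grip here across the 34 mm diameter with the tool along the head's axis; the fork's sides are at y = +-42 mm, level with the pivot, 6 mm thick either way.
- lamp_switch (a joint): Rotary switch knob on the foot, rad: 0 = off, 1.1 = on (end stop). Grows clockwise seen from above. An over-centre toggle spring resists (at most 0.12 N m) up to half throw (0.55 rad), then snaps the knob on; short of that it springs back to off.
- switch_grip (a point): Point on the upright axis of the black knob (43 mm diameter, 28 mm tall, top at z = 51.5 mm, 10 mm above this point, a white line on top).
- board: Maple chopping board lying flat, 205 (x) x 330 (y) x 20 mm, loose; origin in its underside, 16.5 mm off the middle (the middle lies at x = -16.5 mm).
- board_mid (a point): Middle of the board's upper face, 20 mm over the worktop.
- peeler: Peeler 170 x 25 x 18 mm with a black handle, lying on the board; bystander.
- salt_box: Round wooden salt box 70 mm across, 58 mm tall, behind the lamp; bystander.
- garlic: Garlic bulb, 60 mm, behind the lamp; bystander.
- tumbler: Clear glass tumbler, 81 mm across, 93 mm tall, left of the board; bystander.

How it is judged:
By the outcome, as a careful person would: the job done as asked, in the order asked, and still so for the second after the job is handed in, with the robot touching nothing.
It also fails if it takes over 51 s, if anything falls off the work surface, if the arm or the gripper's body presses on something with over 40 N, if the wrist force passes 120 N, or if a joint passes its speed limit or range.

## Robot

A 7-joint arm with a two-finger parallel gripper is mounted at the origin on a cart in front of the work surface, level with it; the furniture and walls round the work are solid. World frame = base frame: x ahead of the robot, y to its left, z up, the work surface at z = 0. Lengths are in m, angles in rad, forces in N, time in s.
With the tool pointing down it reaches from about 0.4 to 0.875 m from the base axis. Payload 6.5 kg.
Tool frame: the origin (TCP) lies at the very end of the fingers, on their centre line; the grasp point (between the pads) lies 19 mm behind it; z points along the fingers, y is the line along which they close (so a half turn about z gives the same grasp; the last joint's range is limited). The gripper opens to 85 mm and grips with 20 to 120 N. Pads are 22 mm wide; open, the fingers measure 114 mm over their backs; the gripper's body (76 mm by 85 mm) begins 54 mm behind the grasp point. The pads swing forward as they close: fully open they stand 13 mm farther back than shut.
Start: joints at [-1.191, 0.536, -0.004, 1.538, 0.003, 1.067, -0.071], TCP at [0.28, 0.586, 0.231] pointing down, gripper open.
Joint ranges: [-2.7, 2.7], [-0.37, 2.16], [-1.27, 1.26], [0.24, 2.4], [-1.31, 4.45], [0.19, 1.91], [-2.76, 2.76]. Speed limits (rad/s): [2.39, 2.39, 3.14, 3.14, 3.14, 3.14, 3.14].

## Interface

Orientations are given as a unit quaternion [w, x, y, z].
In Python, from cell import state, viewer, workorder, spotter gives the robot as it stands.
- The arm moves only by the shell command python3 -m inch 'ROWS' [OPENING] [FORCE]. ROWS is text: rows parted by semicolons, each of 6 numbers parted by spaces: the shift along the tool's x, y, z in units of 400 mm (1.0 is 400 mm), then the turn, a rotation vector about the tool's x, y, z in units of 180 degrees (1.0 is 180 degrees). A call has 1 to 10 rows; each row is the pose to reach, as a shift and turn from the pose commanded when the call began, along the tool's axes at that moment, turning the shorter way round; what a row does not reach only later rows make up. A row lasts 1/12 s, in which the tool goes at most 41.7 mm and 7.16 degrees, less where a joint would pass 70% of its speed; a pose out of reach is approached as far as the arm can. A call with a number of a shift or a turn outside -1 to 1 is refused whole. A call with a gripper value outside its range is refused whole. OPENING is the finger opening in mm, from 0 to 85.4, set as the call begins (- or left out, the last holds). The fingers move at their own pace and stop on an object; FORCE is the grip in N (left out, the last holds). Time passes only in rows, so rows that repeat a pose let the fingers close. It gives the time, the measured TCP pose, the force, the opening and the grip force at its end, in the units of the state.
- state(): the state, without advancing time (a new reading comes with each control period).
- viewer.snapshot(name): name is "scene" or "top" or "wrist"; returns the picture (480x640x3 uint8, red, green, blue); there is no depth.
- viewer.calibration(name): a dict with "intrinsics" (3x3 intrinsics, pixels), "dist" ([k1, k2, p1, p2, k3] as OpenCV has them; the pictures are not rectified), "position" and "rotation" of the camera in the world. Camera axes: x right, y up, looking along -z (the intrinsics and any distortion apply to the point x, -y, -z); pixel columns grow to the right and rows downward; lengths in m; the calibration is good to about 2 mm. A picture is of the moment at which its call begins: read the wrist's pose just before it. calibration takes no time and is no camera call; for the wrist camera it gives the pose at the moment of the call.
- workorder.finish_job(): hands the job in; it is judged then, once.
Trained networks look in the newest picture that a camera, given by its name, has taken for a name from the list of things; names that differ only in an ending like _2 or _b are one class to them, and where a whole thing is asked for, a point or a joint stands for the part that bears it (a point fixed in the world has none). Each returns a list of dicts, best first, with "p" (0 to 1); they miss things now and then, are a little off and sometimes report something else, mostly with a low value. They report only what shows in the picture. A call takes as long as a camera call.
- spotter.outline_of(camera, target): "pixels" (480x640 bool, what is visible of it) and "bbox" ([left, top, right, bottom] in pixels, round what is visible of it).
- spotter.tip_of(camera, target): "centre" ([column, row] in pixels: a listed point, or the origin of a listed thing).
The state is a dict: "clock": time; "joint_pos": joint angles; "joint_velocities": joint speeds; "joint_torque": joint torques, N m; "position": TCP position; "tcp_rot": TCP orientation; "force": force on the tool from outside, world axes, zero at the start; "moment": the same for the moment, N m; "finger_gap": finger opening in m; "grasp_force": force on a finger pad.
Only numpy, scipy, OpenCV 4.12 (cv2) and the standard library are available. Lean on these libraries where they do the work, as an engineer would, in place of code of your own. Each camera call takes 0.05 s, during which the arm holds its last target. There are 200 camera calls.

## Working session

There is one attempt and no reset: what is moved stays moved. The work goes in short steps, Python scripts to look and compute and a shell command to move; the robot and the scene stay as the last step left them, time stands still between calls to the robot, and variables do not carry over. Pictures are saved under pics/ and viewed, at most 11 in all, crops included, and the job is handed in when it is done.

```bash
mkdir -p pics; ls; cat > h.py <<'E'
import numpy as np, cv2
from cell import state, viewer, workorder, spotter
def ray(c,px):
    k=viewer.calibration(c);K=np.array(k['intrinsics']);d=np.array(k['dist'],float)
    u=cv2.undistortPoints(np.array([[px]],float),K,d)[0,0]
    v=np.array(k['rotation'])@np.array([u[0],-u[1],-1]);return np.array(k['position']),v/np.linalg.norm(v)
def atz(c,px,z):
    o,v=ray(c,px);return o+v*(z-o[2])/v[2]
def tri(p):
    A=0;b=0
    for c,px in p:
        o,v=ray(c,px);M=np.eye(3)-np.outer(v,v);A=A+M;b=b+M@o
    x=np.linalg.solve(A,b);return x,[np.linalg.norm(np.cross(ray(c,q)[1],x-ray(c,q)[0])) for c,q in p]
E
python3 - <<'E'
from h import *
np.set_printoptions(precision=4,suppress=True)
for c in('scene','top'):
    im=viewer.snapshot(c);cv2.imwrite(f'pics/{c}0.png',im[...,::-1]);print(c,viewer.calibration(c)['position'])
T={}
for t in('lamp','head_pivot','head_grip','switch_grip','board_mid','board','peeler','tumbler','salt_box','garlic'):
    for c in('scene','top'):
        r=spotter.tip_of(c,t)
        print(t,c,[(np.round(x['centre'],1).tolist(),round(x['p'],2)) for x in r[:2]])
        if r:T[t,c]=r[0]['centre']
    if (t,'scene') in T and (t,'top') in T: print('   tri',*tri([('scene',T[t,'scene']),('top',T[t,'top'])]))
print(state())
E
```

```text
pics
scene [ 0.0968 -0.9376  0.9403]
top [-0.0536 -0.0782  1.5419]
lamp scene [([341.8, 354.5], 0.81), ([243.2, 268.4], 0.42)]
lamp top [([384.3, 286.3], 0.74), ([374.1, 284.4], 0.68)]Traceback (most recent call last):
  File "<stdin>", line 11, in <module>
  File "h.py", line 12, in tri
    o,v=ray(c,px);M=np.eye(3)-np.outer(v,v);A=A+M;b=b+M@o
        ~~~^^^^^^
  File "h.py", line 6, in ray
    v=np.array(k['rotation'])@np.array([u[0],-u[1],-1]);return np.array(k['position']),v/np.linalg.norm(v)
      ~~~~~~~~~~~~~~~~~~~~~~~^~~~~~~~~~~~~~~~~~~~~~~~~~
ValueError: matmul: Input operand 1 has a mismatch in its core dimension 0, with gufunc signature (n?,k),(k,m?)->(n?,m?) (size 3 is different from 4)
```

```bash
python3 - <<'E'
s=open('h.py').read()
s=s.replace("np.array(k['rotation'])@","Rq(k['rotation'])@").replace("def ray","from scipy.spatial.transform import Rotation as R\ndef Rq(q): return R.from_quat(np.roll(q,-1)).as_matrix()\ndef ray",1)
open('h.py','w').write(s)
E
python3 - <<'E'
from h import *
np.set_printoptions(precision=4,suppress=True)
T={}
for t in('lamp','head_pivot','head_grip','switch_grip','board_mid','board','peeler','tumbler','salt_box','garlic'):
    for c in('scene','top'):
        r=spotter.tip_of(c,t)
        print(t,c,[(np.round(x['centre'],1).tolist(),round(x['p'],2)) for x in r[:2]])
        if r:T[t,c]=r[0]['centre']
    if (t,'scene') in T and (t,'top') in T: print('   tri',*tri([('scene',T[t,'scene']),('top',T[t,'top'])]))
print(state())
E
```

```text
lamp scene [([341.8, 354.5], 0.81), ([243.2, 268.4], 0.42)]
lamp top [([384.3, 286.3], 0.74), ([374.1, 284.4], 0.68)]
   tri [ 0.489  -0.2182 -0.0026] [np.float64(0.0002478627842695252), np.float64(0.00024786278426950915)]
head_pivot scene [([305.0, 284.4], 0.62), ([287.9, 295.9], 0.39)]
head_pivot top [([371.9, 283.7], 0.93), ([389.9, 218.8], 0.73)]
   tri [ 0.426  -0.1718  0.1884] [np.float64(0.0005035431183010295), np.float64(0.0005035431183009403)]
head_grip scene [([306.9, 263.8], 0.92)]
head_grip top []
switch_grip scene [([321.5, 378.7], 0.95), ([248.5, 235.5], 0.73)]
switch_grip top [([403.9, 315.1], 0.62)]
   tri [ 0.412  -0.2715  0.0151] [np.float64(0.0031009677007043006), np.float64(0.00310096770070428)]
board_mid scene [([290.4, 281.3], 0.57)]
board_mid top [([297.6, 282.3], 0.98)]
   tri [0.4661 0.0094 0.0352] [np.float64(0.00048489935673137573), np.float64(0.00048489935673134965)]
board scene [([285.6, 296.0], 0.92), ([399.5, 304.8], 0.68)]
board top [([297.8, 289.6], 0.97)]
   tri [ 0.4558  0.0093 -0.006 ] [np.float64(0.0035861671960635264), np.float64(0.00358616719606
[... 556 characters left out ...]
([401.0, 306.8], 0.62)]
garlic top [([359.4, 216.8], 0.67)]
   tri [ 0.69   -0.1396 -0.0124] [np.float64(0.0004140493865922343), np.float64(0.0004140493865921432)]
{'clock': 1.2, 'joint_pos': array([-1.1912,  0.5364, -0.0044,  1.5379,  0.0026,  1.0673, -0.0712]), 'joint_velocities': array([-0.0012,  0.0012,  0.0017,  0.0012,  0.0006,  0.0022,  0.0022]), 'joint_torque': array([  0.0009, -58.3339,   1.0485, -25.9453,   0.0125,   0.0016,
         0.    ]), 'position': array([0.2803, 0.5865, 0.2313]), 'tcp_rot': array([0.    , 0.2211, 0.9753, 0.    ]), 'force': array([-0.3311,  0.2031,  0.7676]), 'moment': array([ 0.0239, -0.0072, -0.0117]), 'grasp_force': 0.0, 'finger_gap': 0.08549120387666351}
```

View pics/scene0.png

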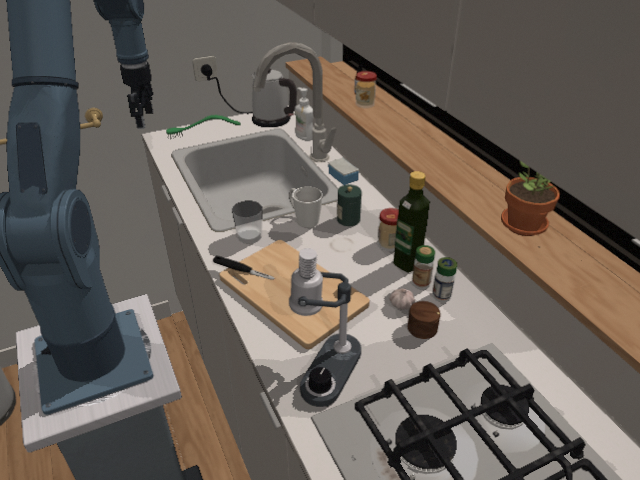

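View pics/top0.png

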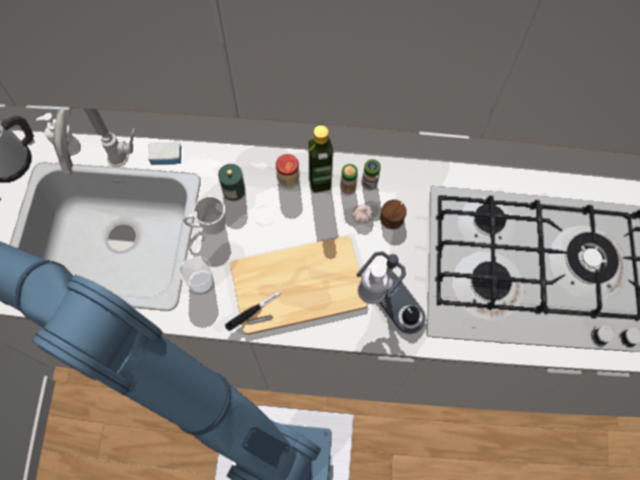

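```bash
python3 - <<'E'
from h import *
np.set_printoptions(precision=4,suppress=True)
def best(c,t):
    r=spotter.outline_of(c,t); return (r[0]['pixels'],r[0]['p'],r[0]['bbox']) if r else (None,0,None)
big=[]
for c in('top','scene'):
    m,p,b=best(c,'board')
    cs,_=cv2.findContours(m.astype(np.uint8),cv2.RETR_EXTERNAL,cv2.CHAIN_APPROX_NONE)
    k=max(cs,key=cv2.contourArea)[:,0]
    P=np.array([atz(c,q+0.,.02)[:2] for q in k]).astype(np.float32)
    r=cv2.minAreaRect(P*1000);print('board',c,p,r)
    for t in('lamp_switch','head_pivot','lamp_head','lamp'):
        m,p,b=best(c,t)
        if m is not None:
            ys,xs=np.nonzero(m);print(c,t,round(p,2),b,m.sum(),xs.mean(),ys.mean())
            if t=='lamp_switch':print('   knob centroid at z=.045',atz(c,(xs.mean(),ys.mean()),.045))
    for t,z in(('lamp',0),('head_pivot',.185),('head_grip',.247),('switch_grip',.0415),('board_mid',.02)):
        print(c,t,[(atz(c,x['centre'],z)[:2],round(x['p'],2)) for x in spotter.tip_of(c,t)])
    im=cv2.imread(f'pics/{c}0.png');x,y=(225,220) if c=='top' else (200,220)
    cv2.imwrite(f'pics/crop_{c}.png',cv2.resize(im[y:y+195,x:x+210],None,fx=3,fy=3,interpolation=cv2.INTER_CUBIC)[:585])
a=cv2.imread('pics/crop_top.png')[:,:,:]
b=cv2.imread('pics/crop_scene.png')
cv2.imwrite('pics/pair.png',cv2.resize(np.hstack([a,b]),(800,370)))
E
```

```text
Traceback (most recent call last):
AttributeError: 'NoneType' object has no attribute 'astype'
```

```bash
cat > m.py <<'E'
from h import *
np.set_printoptions(precision=4,suppress=True)
def best(c,t):
    for _ in range(3):
        r=spotter.outline_of(c,t)
        if r: return r[0]['pixels'],r[0]['p'],r[0]['bbox']
        viewer.snapshot(c)
    return None,0,None
for c in('top','scene'):
    m,p,b=best(c,'board')
    if m is not None:
        cs,_=cv2.findContours(m.astype(np.uint8),cv2.RETR_EXTERNAL,cv2.CHAIN_APPROX_NONE)
        k=max(cs,key=cv2.contourArea)[:,0]
        P=np.array([atz(c,q+0.,.02)[:2] for q in k]).astype(np.float32)
        print('board',c,p,cv2.minAreaRect(P*1000))
    for t in('lamp_switch','lamp_head','lamp'):
        m,p,b=best(c,t)
        if m is not None:
            ys,xs=np.nonzero(m);print(c,t,round(p,2),b,m.sum(),xs.mean(),ys.mean())
            if t=='lamp_switch':print('   knob centroid at z=.045',atz(c,(xs.mean(),ys.mean()),.045))
    for t,z in(('lamp',0),('head_pivot',.185),('head_grip',.247),('switch_grip',.0415),('board_mid',.02)):
        print(c,t,[(atz(c,x['centre'],z)[:2],round(x['p'],2)) for x in spotter.tip_of(c,t)])
    im=viewer.snapshot(c)[...,::-1];x,y=(225,220) if c=='top' else (200,220)
    cv2.imwrite(f'pics/crop_{c}.png',cv2.resize(im[y:y+195,x:x+210],None,fx=3,fy=3,interpolation=cv2.INTER_CUBIC)[:585])
a=cv2.imread('pics/crop_top.png');b=cv2.imread('pics/crop_scene.png')
cv2.imwrite('pics/pair.png',cv2.resize(np.hstack([a,b]),(800,370)))
E
python3 m.py
```

```text
board top 0.81 ((467.9390563964844, 8.681594848632812), (213.4747314453125, 330.35577392578125), 18.857213973999023)
top lamp_switch 0.72 [403.5, 304.4, 417.9, 327.6] 305 410.4983606557377 315.3639344262295
   knob centroid at z=.045 [ 0.4005 -0.2842  0.045 ]
top lamp_head 0.6 [355.9, 263.0, 389.3, 305.3] 943 373.0466595970307 283.58430540827146
top lamp 0.94 [354.1, 250.9, 424.2, 334.0] 3077 390.3773155671108 292.7913552161196
top lamp [(array([ 0.4798, -0.2279]), 0.82)]
top head_pivot [(array([ 0.4282, -0.1698]), 0.76)]
top head_grip [(array([ 0.4321, -0.1756]), 0.56)]
top switch_grip [(array([ 0.3981, -0.2772]), 0.53)]
top board_mid [(array([0.4662, 0.0099]), 0.72)]
board scene 0.66 ((467.3130798339844, 0.7049713134765625), (213.4920654296875, 341.4673156738281), 18.476465225219727)
scene lamp_switch 0.6 [308.5, 369.1, 334.1, 393.8] 533 320.21013133208254 380.03377110694186
   knob centroid at z=.045 [ 0.4013 -0.2944  0.045 ]
scene lamp_head 0.83 [286.9, 246.4, 324.8, 318.6] 1636 305.9822738386308 283.6919315403423
scene lamp 0.75 [290.2, 247.6, 362.7, 407.2] 5578 323.9940839010398 331.4295446396558
scene lamp [(array([ 0.4882, -0.2202]), 0.81), (array([0.3914, 0.1441]), 0.42)]
scene head_pivot [(array([ 0.428 , -0.1682]), 0.62), (array([ 0.3844, -0.1842]), 0.39)]
scene head_grip [(array([ 0.4281, -0.1796]), 0.92)]
scene switch_grip [(array([ 0.4062, -0.29  ]), 0.95), (array([0.4354, 0.217 ]), 0.73)]
scene board_mid [(array([0.4729, 0.0255]), 0.57)]
```

View pics/pair.png

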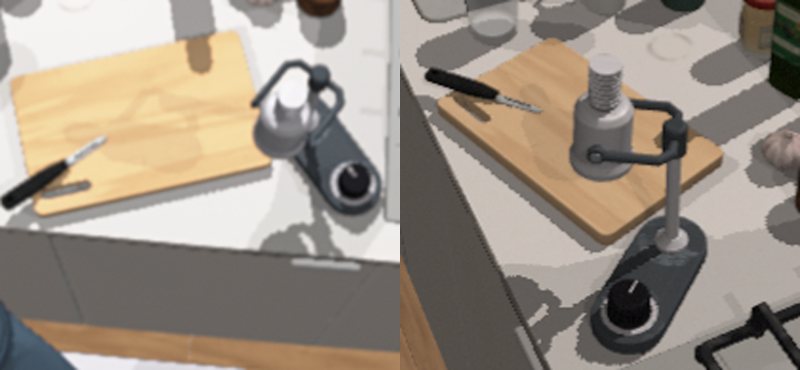

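```bash
python3 - <<'E'
from h import *
np.set_printoptions(precision=4,suppress=True)
print('hub',tri([('top',(391.9,261.1)),('scene',(344.9,289))]))
print('collar',atz('scene',(342.8,347.5),.03),atz('scene',(342.8,348.5),.025))
print('knobtop',tri([('top',(410.3,313.8)),('scene',(320.7,374.5))]),atz('top',(410.3,313.8),.0515),atz('scene',(320.7,374.5),.0515))
print('grip end', tri([('scene',(307,250.5)),('top',(225+295/1.905,220+85/1.897))]))
s=state();print(s['position'],s['clock'])
M=Rq(s['tcp_rot'])
for w in ([.5,.2,.36],[.428,-.172,.36]): print((M.T@(np.array(w)-s['position']))/.4)
E
```

```text
hub (array([ 0.4898, -0.2163,  0.1863]), [np.float64(0.0026287109515955513), np.float64(0.0026287109515955565)])
collar [ 0.4865 -0.2268  0.03  ] [ 0.4873 -0.2253  0.025 ]
knobtop (array([ 0.4059, -0.2836,  0.0461]), [np.float64(0.0016407623887692772), np.float64(0.0016407623887693867)]) [ 0.4025 -0.2827  0.0515] [ 0.4058 -0.2872  0.0515]
grip end (array([ 0.4332, -0.1798,  0.2807]), [np.float64(0.004600850750638142), np.float64(0.00460085075063814)])
[0.2803 0.5865 0.2313] 2.35
[-0.9122 -0.6349 -0.3217]
[-1.1508 -1.5516 -0.3218]
```

```bash
python3 -m inch '-.2 -.1 -.32 0 0 0;-.9 -.63 -.32 0 0 0;-.9 -.63 -.32 0 0 0;-.9 -.63 -.32 0 0 0;-.9 -.63 -.32 0 0 .058;-.9 -.63 -.32 0 0 .058;-.9 -.63 -.32 0 0 .058;-.9 -.63 -.32 0 0 .058;-.9 -.63 -.32 0 0 .058;-.9 -.63 -.32 0 0 .058' 85 40; python3 - <<'E'
from h import *
s=state();M=Rq(s['tcp_rot']);print(s['position'],M,s['clock'],s['joint_pos'])
for w in ([.43,-.172,.36],): print((M.T@(np.array(w)-s['position']))/.4)
E
```

```text
clock: 3.18
position: [0.4728, 0.2458, 0.3488]
tcp_rot: [0.0, 0.309, 0.951, 0.0]
force: [0.3, 0.3, 0.2]
finger_gap: 0.0854
grasp_force: 0.0
[0.47277791 0.24577627 0.348786  ] [[-8.09260053e-01  5.87450322e-01  5.33982998e-04]
 [ 5.87450554e-01  8.09259881e-01  5.40099549e-04]
 [-1.14849363e-04  7.50769598e-04 -9.99999712e-01]] 3.1833 [-0.71615519  0.22314567  0.18301685  1.71105052 -0.04325467  1.21057659
  0.42053751]
[-0.52701433 -0.90802763 -0.0286562 ]
```

```bash
python3 -m inch '-.4 -.7 -.05 0 0 0;-.4 -.7 -.05 0 0 0;-.4 -.7 -.05 0 0 0;-.4 -.7 -.05 0 0 0;-.527 -.908 -.05 0 0 0;-.527 -.908 -.05 0 0 0;-.527 -.908 -.05 0 0 0;-.527 -.908 -.05 0 0 0;-.527 -.908 -.05 0 0 0;-.527 -.908 -.05 0 0 0'; python3 -m inch '0 0 0 0 0 0;0 0 0 0 0 0;0 0 0 0 0 0'; python3 - <<'E'
from h import *
np.set_printoptions(precision=4,suppress=True)
s=state();M=Rq(s['tcp_rot']);print(s['position'],M,s['joint_pos'],viewer.calibration('wrist'))
im=viewer.snapshot('wrist');cv2.imwrite('pics/w1.png',im[...,::-1])
for t,z in(('lamp',0),('head_pivot',.185),('head_grip',.247),('switch_grip',.0415),('board_mid',.02)):
    print(t,[(x['centre'],atz('wrist',x['centre'],z)[:2],round(x['p'],2)) for x in spotter.tip_of('wrist',t)[:2]])
E
```

```text
clock: 4.02
position: [0.4291, -0.1683, 0.3684]
tcp_rot: [0.001, 0.309, 0.951, 0.0]
force: [1.2, -0.1, -0.3]
finger_gap: 0.0849
grasp_force: 0.0
clock: 4.27
position: [0.4298, -0.1657, 0.3678]
tcp_rot: [-0.0, 0.309, 0.951, 0.0]
force: [-0.5, 1.5, 0.8]
finger_gap: 0.085
grasp_force: 0.0
[ 0.4298 -0.1657  0.3678] [[-0.8092  0.5875  0.0001]
 [ 0.5875  0.8092  0.0006]
 [ 0.0003  0.0005 -1.    ]] [-0.2386  0.0621  0.5425  1.859  -0.0346  1.2297  1.2575] {'intrinsics': array([[368.852 ,   0.    , 322.2611],
       [  0.    , 368.852 , 238.8287],
       [  0.    ,   0.    ,   1.    ]]), 'dist': array([-0.0406,  0.    ,  0.    ,  0.    ,  0.    ]), 'position': array([ 0.3722, -0.1248,  0.5112]), 'rotation': array([ 0.8821, -0.1243, -0.0638,  0.4499])}
lamp []
head_pivot []
head_grip [([308.9, 242.6], array([ 0.4306, -0.1784]), 0.77), ([608.4, 3.4], array([0.4136, 0.0771]), 0.41)]
switch_grip [([238.6, 226.6], array([ 0.4041, -0.2829]), 0.56)]
board_mid [([447.6, 131.3], array([0.4648, 0.008 ]), 0.92)]
```

View pics/w1.png

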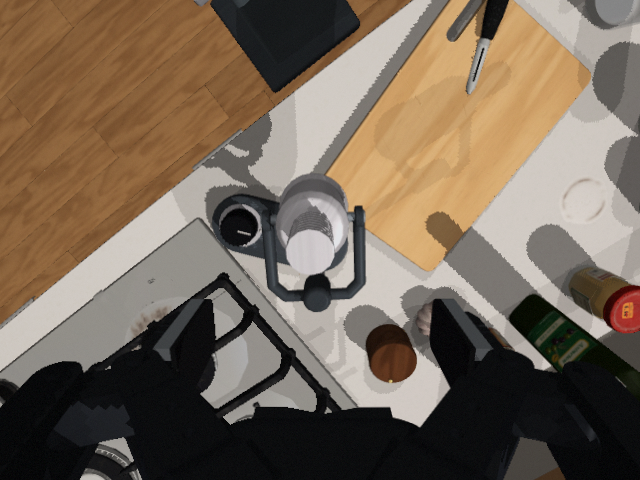

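```bash
python3 - <<'E'
from h import *
np.set_printoptions(precision=4,suppress=True)
for n,p,z in(('gripend',(310,250),.271),('hub',(317,291),.195),('forkL',(270,211),.185),('forkR',(360,212),.185),('knob',(239.5,228),.0515)):
    print(n,atz('wrist',p,z))
r=spotter.outline_of('wrist','board')
if r:
    m=r[0]['pixels'];cs,_=cv2.findContours(m.astype(np.uint8),cv2.RETR_EXTERNAL,cv2.CHAIN_APPROX_NONE)
    k=max(cs,key=cv2.contourArea)[:,0]
    P=np.array([atz('wrist',q+0.,.02)[:2] for q in k]).astype(np.float32)
    q=cv2.minAreaRect(P*1000);print(r[0]['p'],q,cv2.boxPoints(q).round())
E
```

```text
gripend [ 0.43   -0.1765  0.271 ]
hub [ 0.4843 -0.2114  0.195 ]
forkL [ 0.3998 -0.2024  0.185 ]
forkR [ 0.448  -0.1372  0.185 ]
knob [ 0.4055 -0.28    0.0515]
0.59 ((469.13616943359375, 8.7288818359375), (207.15013122558594, 330.16998291015625), 18.276058197021484) [[ 319.  133.]
 [ 423. -181.]
 [ 619. -116.]
 [ 516.  198.]]
```

```bash
python3 - <<'E'
from h import *
np.set_printoptions(precision=4,suppress=True)
s=state();M=Rq(s['tcp_rot'])
for w in ([.433,-.1762,.29],[.428,-.1726,.228]): print((M.T@(np.array(w)-s['position']))/.4)
E
```

```text
[-0.0217 -0.017   0.1946]
[-0.0063 -0.017   0.3496]
```

```bash
python3 -m inch '-.022 -.017 .1 0 .032 0;-.022 -.017 .195 0 .032 0;-.018 -.017 .23 0 .032 0;-.014 -.017 .27 0 .032 0;-.01 -.017 .31 0 .032 0;-.006 -.017 .35 0 .032 0;-.006 -.017 .35 0 .032 0;-.006 -.017 .35 0 .032 0;-.006 -.017 .35 0 .032 0'; python3 -m inch '0 0 0 0 0 0;0 0 0 0 0 0;0 0 0 0 0 0;0 0 0 0 0 0;0 0 0 0 0 0;0 0 0 0 0 0;0 0 0 0 0 0;0 0 0 0 0 0' 20 30;python3 - <<'E'
from h import *
im=viewer.snapshot('scene');cv2.imwrite('pics/s2.png',cv2.resize(im[150:420,180:420,::-1],None,fx=2,fy=2))
E
```

```text
clock: 5.37
position: [0.4283, -0.1734, 0.2287]
tcp_rot: [-0.047, 0.308, 0.95, 0.016]
force: [0.6, 0.1, 0.5]
finger_gap: 0.085
grasp_force: 0.0
clock: 6.03
position: [0.4279, -0.1734, 0.2282]
tcp_rot: [-0.048, 0.308, 0.95, 0.016]
force: [-1.4, 0.4, 5.7]
finger_gap: 0.0332
grasp_force: 31.4
```

View pics/s2.png

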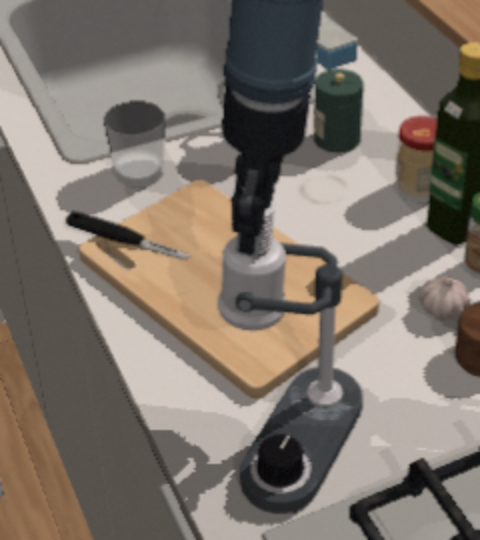

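```bash
cat > plan.py <<'E'
from h import *
import sys
np.set_printoptions(precision=3,suppress=True)
P=np.array([.487,-.216]);
def pose(a,t,d=.043):
    """a: arm azimuth, t tilt; tool on head axis, TCP d above pivot"""
    xo=np.array([np.cos(a),np.sin(a),0]);z=np.array([0,0,1.])
    up=np.cos(t)*z-np.sin(t)*xo;xh=np.cos(t)*xo+np.sin(t)*z
    p=np.r_[P+.075*xo[:2],.185]+d*up
    return p,np.c_[xh,np.cross(-up,xh),-up]
def row(p,Rm,p0,R0):
    return np.r_[R0.T@(p-p0)/.4,R.from_matrix(R0.T@Rm).as_rotvec()/np.pi]
E
python3 - <<'E'
from plan import *
s=state();p,M=s['position'],Rq(s['tcp_rot'])
x=M[:,0];a0=np.arctan2(x[1],x[0]);print(np.degrees(a0),pose(a0,.1)[0],p)
B=np.array([.4695,.0085]);d=B-P;a1=np.arctan2(d[1],d[0]);t1=np.arctan2(np.hypot(*d)-.075,.165);print(np.degrees(a1),t1)
p0,R0=pose(a0,.1)
for i in range(1,10): print(row(*pose(a0+(a1-a0)/2*i/9,.1),p0,R0))
am=(a0+a1)/2;p0,R0=pose(am,.1);print()
for i in range(1,10): print(row(*pose(am+(a1-a0)/2*i/9,.1),p0,R0))
E
```

```text
144.0156184201683 [ 0.43  -0.174  0.228] [ 0.428 -0.173  0.228]
94.45725006845548 0.7384154624919934
[-0.     0.008 -0.    -0.002  0.     0.015]
[-0.001  0.017 -0.    -0.003  0.     0.03 ]
[-0.002  0.025 -0.    -0.005  0.     0.046]
[-0.003  0.034 -0.    -0.006  0.     0.061]
[-0.005  0.042 -0.001 -0.008  0.     0.076]
[-0.007  0.05  -0.001 -0.009 -0.     0.091]
[-0.01   0.058 -0.001 -0.011  0.     0.107]
[-0.013  0.066 -0.001 -0.012  0.     0.122]
[-0.016  0.074 -0.002 -0.014  0.     0.137]

[-0.     0.008 -0.    -0.002  0.     0.015]
[-0.001  0.017 -0.    -0.003  0.     0.03 ]
[-0.002  0.025 -0.    -0.005  0.     0.046]
[-0.003  0.034 -0.    -0.006  0.     0.061]
[-0.005  0.042 -0.001 -0.008  0.     0.076]
[-0.007  0.05  -0.001 -0.009  0.     0.091]
[-0.01   0.058 -0.001 -0.011  0.     0.107]
[-0.013  0.066 -0.001 -0.012  0.     0.122]
[-0.016  0.074 -0.002 -0.014  0.     0.137]
```

```bash
for i in 1 2; do python3 -m inch '0 .008 0 -.002 0 .015;-.001 .017 0 -.003 0 .03;-.002 .025 0 -.005 0 .046;-.003 .034 0 -.006 0 .061;-.005 .042 -.001 -.008 0 .076;-.007 .05 -.001 -.009 0 .091;-.01 .058 -.001 -.011 0 .107;-.013 .066 -.001 -.012 0 .122;-.016 .074 -.002 -.014 0 .137;-.016 .074 -.002 -.014 0 .137'; done; python3 - <<'E'
from plan import *
s=state();print(s['position'],s['force'],s['joint_pos'])
viewer.snapshot('wrist')
M=Rq(s['tcp_rot']);print(M, pose(np.radians(94.46),.1)[0])
for t,z in(('head_pivot',.185),('lamp',0),('switch_grip',.0415),('board_mid',.02)):
    print(t,[(x['centre'],atz('wrist',x['centre'],z)[:2],round(x['p'],2)) for x in spotter.tip_of('wrist',t)[:2]])
p0,R0=pose(np.radians(94.46),.1)
for i in range(1,10): print(row(*pose(np.radians(94.46),.1+.638*i/9),p0,R0))
im=viewer.snapshot('wrist');cv2.imwrite('pics/w3.png',im[...,::-1])
E
```

```text
clock: 6.92
position: [0.4515, -0.1515, 0.2283]
tcp_rot: [-0.043, 0.505, 0.862, 0.027]
force: [2.6, 4.0, 4.3]
finger_gap: 0.033
grasp_force: 31.6
clock: 7.75
position: [0.4807, -0.1423, 0.2283]
tcp_rot: [-0.037, 0.678, 0.734, 0.036]
force: [4.2, 5.1, 2.4]
finger_gap: 0.0335
grasp_force: 31.5
[ 0.481 -0.142  0.228] [4.191 5.056 2.383] [-0.29   0.368  0.695  1.931 -0.389  1.004  0.679]
[[-0.079  0.997 -0.005]
 [ 0.992  0.079  0.102]
 [ 0.103  0.003 -0.995]] [ 0.482 -0.146  0.228]
head_pivot []
lamp []
switch_grip []
board_mid [([326.7, 64.9], array([0.472, 0.01 ]), 0.77)]
[-0.008  0.     0.    -0.     0.023 -0.   ]
[-0.015  0.     0.001 -0.     0.045 -0.   ]
[-0.023 -0.     0.002 -0.     0.068 -0.   ]
[-0.03   0.     0.004 -0.     0.09  -0.   ]
[-0.037  0.     0.007 -0.     0.113 -0.   ]
[-0.044  0.     0.01   0.     0.135  0.   ]
[-0.051  0.     0.013 -0.     0.158 -0.   ]
[-0.058 -0.     0.017 -0.     0.181 -0.   ]
[-0.064  0.     0.021  0.     0.203  0.   ]
```

View pics/w3.png

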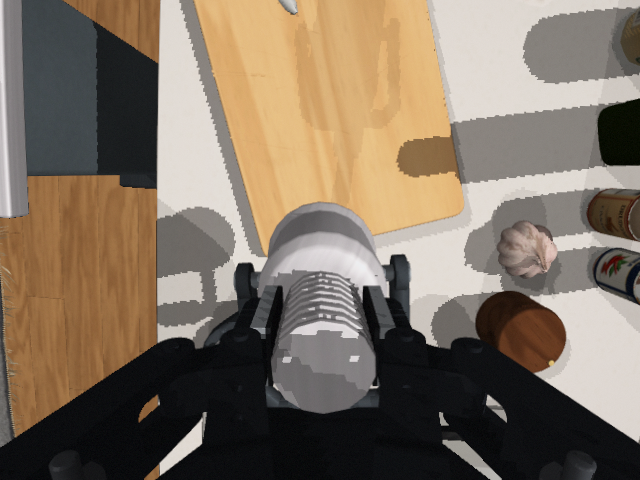

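```bash
python3 -m inch '-.008 0 0 0 .023 0;-.015 0 .001 0 .045 0;-.023 0 .002 0 .068 0;-.03 0 .004 0 .09 0;-.037 0 .007 0 .113 0;-.044 0 .01 0 .135 0;-.051 0 .013 0 .158 0;-.058 0 .017 0 .181 0;-.064 0 .021 0 .203 0;-.064 0 .021 0 .203 0';python3 -m inch '0 0 0 0 0 0;0 0 0 0 0 0'; python3 - <<'E'
from plan import *
print('fork before, z.185 n/a')
s=state();M=Rq(s['tcp_rot']);print(s['position'],M,s['joint_pos'], pose(np.radians(94.46),.738)[0])
# line of tool axis through TCP to board plane
g=s['position'];z=M[:,2];print('axis hits board at',g+z*(.02-g[2])/z[2], 'closest to pivot height',g+z*(.185-g[2])/z[2])
viewer.snapshot('wrist');viewer.snapshot('scene');viewer.snapshot('top')
for c in('wrist','scene','top'):
  for t,zz in(('head_pivot',.185),('board_mid',.02)):
    print(c,t,[(x['centre'],atz(c,x['centre'],zz)[:2],round(x['p'],2)) for x in spotter.tip_of(c,t)[:2]])
im=viewer.snapshot('wrist');cv2.imwrite('pics/w4.png',im[...,::-1])
E
```

```text
clock: 8.88
position: [0.4852, -0.1691, 0.2175]
tcp_rot: [-0.264, 0.633, 0.684, 0.25]
force: [14.5, 2.6, 8.7]
finger_gap: 0.0337
grasp_force: 45.6
clock: 9.05
position: [0.4851, -0.1684, 0.2182]
tcp_rot: [-0.262, 0.632, 0.686, 0.248]
force: [15.1, 1.0, 5.6]
finger_gap: 0.0335
grasp_force: 43.5
fork before, z.185 n/a
[ 0.485 -0.168  0.218] [[-0.063  0.997 -0.046]
 [ 0.737  0.078  0.672]
 [ 0.673  0.009 -0.739]] [ 0.25   0.682  0.508  1.674 -0.785  1.545  1.141] [ 0.483 -0.17   0.217]
axis hits board at [0.473 0.012 0.02 ] closest to pivot height [ 0.483 -0.138  0.185]
wrist head_pivot []
wrist board_mid [([320.6, 198.4], array([0.47 , 0.011]), 0.92)]
scene head_pivot [([321.5, 266.2], array([ 0.482, -0.132]), 0.56)]
scene board_mid [([289.8, 282.6], array([0.47 , 0.022]), 0.84), ([286.4, 294.9], array([ 0.445, -0.015]), 0.72)]
top head_pivot []
top board_mid [([300.9, 282.0], array([0.473, 0.002]), 0.59)]
```

View pics/w4.png

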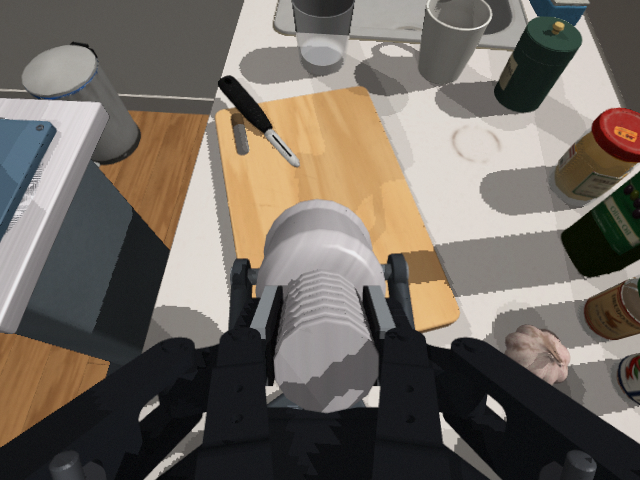

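```bash
python3 -m inch '0 .005 0 0 0 0;0 .005 0 0 0 0;0 .005 0 0 0 0;0 .005 0 0 0 0'; python3 - <<'E'
from plan import *
s=state();M=Rq(s['tcp_rot']);g=s['position'];z=M[:,2];print(s['force'],s['moment'],'hits',g+z*(.02-g[2])/z[2])
E
```

```text
clock: 9.88
position: [0.4855, -0.1682, 0.2183]
tcp_rot: [-0.263, 0.632, 0.685, 0.247]
force: [9.1, 0.4, 6.4]
finger_gap: 0.0334
grasp_force: 39.2
[9.119 0.369 6.431] [ 0.269 -0.471 -0.908] hits [0.473 0.012 0.02 ]
```

```bash
python3 -m inch '0 .006 0 .0034 -.003 -.0037;0 .006 0 .0034 -.003 -.0037;0 .006 0 .0034 -.003 -.0037;0 .006 0 .0034 -.003 -.0037'; python3 - <<'E'
from plan import *
s=state();M=Rq(s['tcp_rot']);g=s['position'];z=M[:,2];print(s['force'],s['moment'],'hits',g+z*(.02-g[2])/z[2])
E
```

```text
clock: 10.22
position: [0.4853, -0.1683, 0.2181]
tcp_rot: [-0.264, 0.628, 0.691, 0.241]
force: [-0.1, 0.1, 7.6]
finger_gap: 0.0335
grasp_force: 34.5
[-0.095  0.058  7.641] [0.553 0.525 0.062] hits [0.469 0.009 0.02 ]
```

```bash
python3 -m inch '0 0 0 0 0 0;0 0 0 0 0 0;0 0 0 0 0 0;0 0 0 0 0 0;0 0 -.05 0 0 0;0 0 -.12 0 0 0;0 0 -.2 0 0 0;0 0 -.28 0 0 0;0 0 -.28 0 0 0;0 0 -.28 0 0 0' 60; python3 - <<'E'
from plan import *
s=state();print(s['position'],s['force'],s['joint_pos'])
im=viewer.snapshot('wrist');cv2.imwrite('pics/w5.png',im[...,::-1])
viewer.snapshot('scene')
D={}
for t in('head_pivot','head_grip','board_mid'):
  for c in('wrist','scene'):
    r=spotter.tip_of(c,t)[:1];print(c,t,[(x['centre'],round(x['p'],2)) for x in r])
    if r:D.setdefault(t,[]).append((c,r[0]['centre']))
  if len(D.get(t,[]))==2:print(tri(D[t]))
M=Rq(s['tcp_rot']);print(M)
# target above knob
k=np.array([.4045,-.283]);print('post est',P)
E
```

```text
clock: 11.05
position: [0.4925, -0.2444, 0.3012]
tcp_rot: [-0.262, 0.63, 0.691, 0.24]
force: [-0.0, 0.4, -1.5]
finger_gap: 0.06
grasp_force: 0.0
[ 0.492 -0.244  0.301] [-0.017  0.439 -1.483] [ 0.335  0.68   0.547  1.448 -0.725  1.759  1.089]
wrist head_pivot []
scene head_pivot [([322.0, 268.5], 0.83)]
wrist head_grip [([322.4, 241.4], 0.83)]
scene head_grip [([336.9, 265.8], 0.73)]
(array([ 0.488, -0.179,  0.222]), [np.float64(0.004560955106740557), np.float64(0.0045609551067405186)])
wrist board_mid [([323.8, 181.7], 0.96)]
scene board_mid [([291.6, 286.7], 0.97)]
(array([0.47 , 0.016, 0.012]), [np.float64(0.0019286763987811375), np.float64(0.001928676398781154)])
[[-0.07   0.996 -0.059]
 [ 0.744  0.092  0.662]
 [ 0.664  0.002 -0.747]]
post est [ 0.487 -0.216]
```

View pics/w5.png

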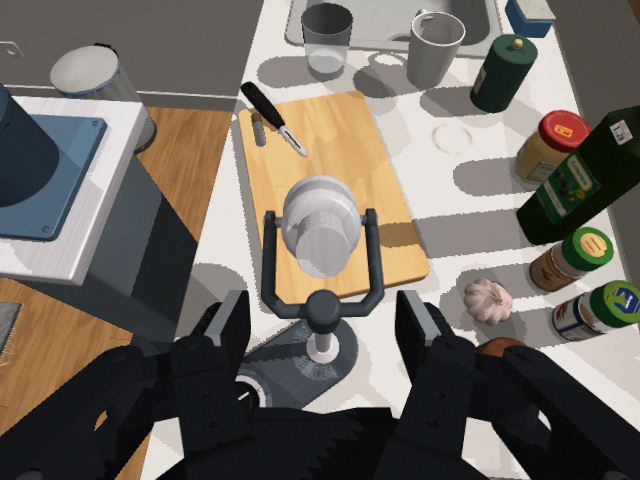

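```bash
python3 - <<'E'
from plan import *
print('pivot',atz('wrist',(321,218),.185),'collar',atz('wrist',(322,347),.025),'hub',atz('wrist',(323,308),.195), 'knob?',atz('wrist',(245,393),.03))
k=viewer.calibration('wrist');Rc=Rq(k['rotation']);D=np.diag([1,-1,-1.])
Rw=D@Rc.T;t=-Rw@k['position']
pr=lambda X:cv2.projectPoints(np.array([X]),cv2.Rodrigues(Rw)[0],t,k['intrinsics'],np.array(k['dist']))[0][0,0]
piv=np.array([.482,-.139,.185])
for tl in(.64,.69,.735,.78,.83):
    a=np.radians(94.9);xo=np.array([np.cos(a),np.sin(a),0]);up=np.array([0,0,np.cos(tl)])-np.sin(tl)*xo
    print(tl,'end',pr(piv+.086*up),'lens',pr(piv-.047*up),'piv',pr(piv))
s=state();M=Rq(s['tcp_rot'])
print((M.T@(np.array([.405,-.33,.36])-s['position']))/.4)
y=np.array([-.0,1,0]);
E
```

```text
pivot [ 0.481 -0.136  0.185] collar [ 0.489 -0.215  0.025] hub [ 0.49  -0.215  0.195] knob? [ 0.411 -0.271  0.03 ]
0.64 end [321.602 240.952] lens [322.572 213.829] piv [322.324 220.769]
0.69 end [321.553 247.9  ] lens [322.591 211.389] piv [322.324 220.769]
0.735 end [321.512 254.019] lens [322.607 209.204] piv [322.324 220.769]
0.78 end [321.473 259.987] lens [322.622 207.031] piv [322.324 220.769]
0.83 end [321.434 266.412] lens [322.639 204.637] piv [322.324 220.769]
[-0.048 -0.238 -0.244]
```

```bash
python3 - <<'E'
from plan import *
s=state();M=Rq(s['tcp_rot']);p0=s['position']
y=np.radians(70);Y=np.array([np.cos(y),np.sin(y),0]);Z=np.array([0,0,-1.]);T=np.c_[np.cross(Y,Z),Y,Z]
print(row(np.array([.404,-.283,.36]),T,p0,M)); print(row(np.array([.46,-.29,.36]),M,p0,M))
E
```

```text
[ 0.039 -0.23  -0.165  0.131 -0.207 -0.342]
[ 0.016 -0.092 -0.186  0.     0.     0.   ]
```

```bash
python3 -m inch '.016 -.09 -.186 0 0 0;.016 -.09 -.186 0 0 0;.039 -.23 -.165 .131 -.207 -.342;.039 -.23 -.165 .131 -.207 -.342;.039 -.23 -.165 .131 -.207 -.342;.039 -.23 -.165 .131 -.207 -.342;.039 -.23 -.165 .131 -.207 -.342;.039 -.23 -.165 .131 -.207 -.342;.039 -.23 -.165 .131 -.207 -.342;.039 -.23 -.165 .131 -.207 -.342'; python3 - <<'E'
from plan import *
s=state();M=Rq(s['tcp_rot']);p0=s['position'];print(s['joint_pos'],p0)
y=np.radians(70);Y=np.array([np.cos(y),np.sin(y),0]);Z=np.array([0,0,-1.]);T=np.c_[np.cross(Y,Z),Y,Z]
print(row(np.array([.404,-.283,.2]),T,p0,M))
E
```

```text
clock: 12.28
position: [0.4043, -0.2832, 0.3604]
tcp_rot: [-0.067, 0.297, 0.951, 0.061]
force: [-0.1, 0.9, -0.1]
finger_gap: 0.0601
grasp_force: 0.0
[ 0.209  0.262  0.455  1.674 -0.184  1.405  1.671] [ 0.404 -0.283  0.36 ]
[-0.065 -0.031  0.394  0.031 -0.049 -0.082]
```

```bash
python3 -m inch '0 0 0 .031 -.049 -.082;0 0 0 .031 -.049 -.082;0 0 0 .031 -.049 -.082;-.065 -.031 .394 .031 -.049 -.082;-.065 -.031 .394 .031 -.049 -.082;-.065 -.031 .394 .031 -.049 -.082;-.065 -.031 .394 .031 -.049 -.082;-.065 -.031 .394 .031 -.049 -.082;-.065 -.031 .394 .031 -.049 -.082;-.065 -.031 .394 .031 -.049 -.082'; python3 - <<'E'
from plan import *
s=state();M=Rq(s['tcp_rot']);print(s['joint_pos'],s['position'],M)
im=viewer.snapshot('wrist');cv2.imwrite('pics/w6.png',im[...,::-1])
for t,z in(('switch_grip',.0415),):
    print(t,[(x['centre'],atz('wrist',x['centre'],z)[:2],round(x['p'],2)) for x in spotter.tip_of('wrist',t)[:2]])
r=spotter.outline_of('wrist','lamp_switch')
if r: print(r[0]['p'],r[0]['bbox'])
E
```

```text
clock: 13.12
position: [0.4042, -0.284, 0.202]
tcp_rot: [-0.0, 0.176, 0.984, 0.001]
force: [-0.1, 0.1, 0.6]
finger_gap: 0.0601
grasp_force: 0.0
[ 0.204  0.323  0.385  1.989 -0.16   0.859  1.893] [ 0.404 -0.284  0.202] [[-0.938  0.347 -0.   ]
 [ 0.347  0.938  0.001]
 [ 0.001  0.001 -1.   ]]
switch_grip [([320.1, 220.6], array([ 0.405, -0.287]), 0.56)]
0.79 [295.5, 191.6, 350.7, 250.6]
```

View pics/w6.png

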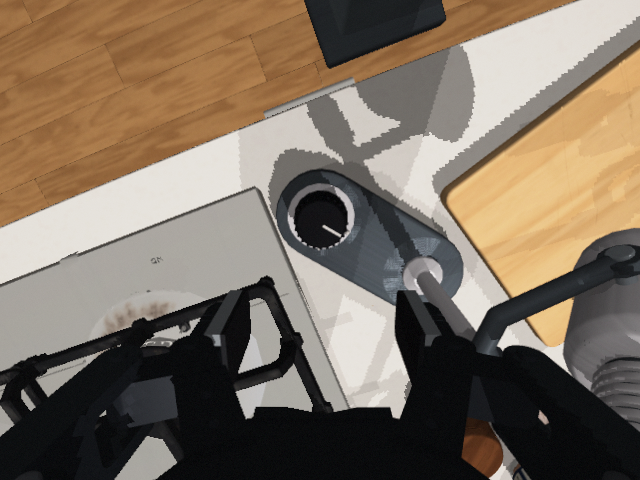

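```bash
python3 - <<'E'
from plan import *
for q in((321.5,220),(322,222)): print(atz('wrist',q,.0515))
k=np.array([(295.5+350.7)/2,(191.6+250.6)/2]);print(atz('wrist',k,.045))
E
python3 -m inch '0 0 .1 0 0 -.035;0 0 .15 0 0 -.07;0 0 .2 0 0 -.105;0 0 .2 0 0 -.139;0 0 .2 0 0 -.139;0 0 .2 0 0 -.139'
```

```text
[ 0.403 -0.284  0.051]
[ 0.404 -0.284  0.051]
[ 0.405 -0.284  0.045]
clock: 13.77
position: [0.404, -0.2837, 0.1213]
tcp_rot: [0.0, -0.04, 0.999, 0.001]
force: [-0.5, -0.2, 0.6]
finger_gap: 0.0601
grasp_force: 0.0
```

```bash
python3 -m inch '0 0 .08 0 0 0;0 0 .14 0 0 0;0 0 .18 0 0 0;0 0 .21 0 0 0;0 0 .227 0 0 0;0 0 .227 0 0 0;0 0 .227 0 0 0;0 0 .227 0 0 0'; python3 -m inch '0 0 0 0 0 0;0 0 0 0 0 0;0 0 0 0 0 0;0 0 0 0 0 0;0 0 0 0 0 0;0 0 0 0 0 0' 30 45; python3 -c "
from h import *
print(state()['joint_pos'])"
```

```text
clock: 14.43
position: [0.4037, -0.2833, 0.0304]
tcp_rot: [-0.0, -0.041, 0.999, 0.001]
force: [-0.1, -0.5, 0.2]
finger_gap: 0.06
grasp_force: 0.0
clock: 14.93
position: [0.404, -0.2858, 0.0311]
tcp_rot: [0.001, -0.04, 0.999, -0.001]
force: [-1.9, -4.4, 8.6]
finger_gap: 0.0412
grasp_force: 44.7
[ 0.3798697   0.61462909  0.18107775  2.0672581  -0.22708493  0.47556063
  2.38187783]
```

```bash
python3 -m inch '0 0 0 0 0 .025;0 0 0 0 0 .05;0 0 0 0 0 .075;0 0 0 0 0 .1;0 0 0 0 0 .125;0 0 0 0 0 .15;0 0 0 0 0 .175;0 0 0 0 0 .2;0 0 0 0 0 .225;0 0 0 0 0 .25';  python3 -m inch '0 0 0 0 0 .025;0 0 0 0 0 .05;0 0 0 0 0 .075;0 0 0 0 0 .1;0 0 0 0 0 .11;0 0 0 0 0 .11;0 0 0 0 0 .11';python3 -c "
from h import *
s=state();print(s['joint_pos'],s['moment'],s['force'])"
```

```text
clock: 15.77
position: [0.4043, -0.2849, 0.0311]
tcp_rot: [0.001, 0.347, 0.938, 0.0]
force: [-0.8, -2.1, 10.5]
finger_gap: 0.0411
grasp_force: 44.9
clock: 16.35
position: [0.4046, -0.2846, 0.0311]
tcp_rot: [0.001, 0.5, 0.866, 0.0]
force: [-0.9, -1.7, 11.9]
finger_gap: 0.041
grasp_force: 44.9
[ 0.15764734  0.66173979  0.46507123  2.07956716 -0.58112427  0.52625011
  1.57449897] [-0.48527102  0.22830089  0.66228994] [-0.8728427  -1.72870201 11.94624735]
```

```bash
python3 -m inch '0 0 0 0 0 0;0 0 0 0 0 0;0 0 0 0 0 0;0 0 0 0 0 0;0 0 -.05 0 0 0;0 0 -.12 0 0 0;0 0 -.2 0 0 0;0 0 -.3 0 0 0;0 0 -.4 0 0 0;0 0 -.5 0 0 0' 62; python3 -m inch '-.1 0 -.25 0 0 0;-.2 0 -.25 0 0 0;-.2 0 -.25 0 0 0;-.2 0 -.25 0 0 0;-.2 0 -.25 0 0 0;-.2 0 -.25 0 0 0'; python3 - <<'E'
from h import *
s=state();print(s['position'])
a=viewer.snapshot('wrist');b=viewer.snapshot('scene')
cv2.imwrite('pics/fin.png',np.hstack([cv2.resize(a,(400,300)),cv2.resize(b[200:440,200:420],(400,436))[:300]])[...,::-1])
c=viewer.snapshot('top')
E
```

```text
clock: 17.18
position: [0.4024, -0.283, 0.2308]
tcp_rot: [-0.002, 0.501, 0.866, 0.0]
force: [1.4, 0.4, -0.4]
finger_gap: 0.0619
grasp_force: 0.0
clock: 17.68
position: [0.4427, -0.3522, 0.3279]
tcp_rot: [-0.003, 0.501, 0.866, 0.001]
force: [0.0, -0.4, -0.4]
finger_gap: 0.0621
grasp_force: 0.0
[ 0.44265613 -0.35217993  0.32790851]
```

View pics/fin.png

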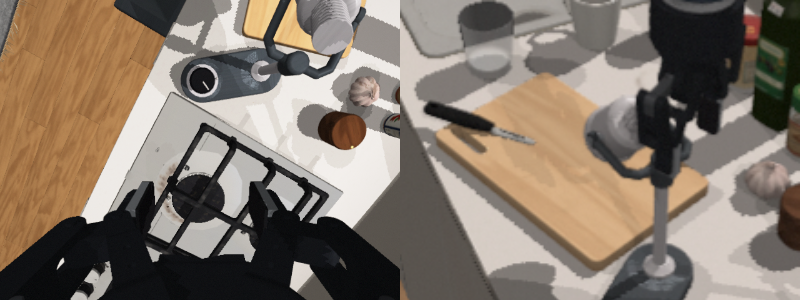

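```bash
python3 - <<'E'
from h import *
im=viewer.snapshot('wrist')
g=cv2.resize(im[60:200,270:400],None,fx=4,fy=4,interpolation=cv2.INTER_CUBIC)
k=im[20:200,260:620]
cv2.imwrite('pics/f2.png',cv2.resize(k,(800,400),interpolation=cv2.INTER_CUBIC)[...,::-1])
for q in((325,128),(334,141)): print(q,atz('wrist',q,.0515)[:2])
E
```

```text
(325, 128) [ 0.40570359 -0.28356624]
(334, 141) [ 0.4212434  -0.29056382]
```

View pics/f2.png

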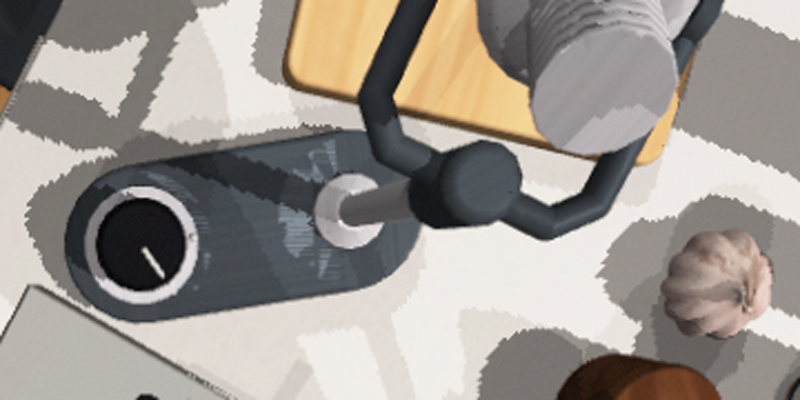

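```bash
python3 - <<'E'
from plan import *
print('hub',atz('wrist',(476,102),.2),'end',atz('wrist',(531,65),.249),'exp end',pose(np.radians(94.9),.735,.086)[0]+np.r_[.002,.001,0])
print([ (atz('top',x['centre'],.02)[:2],x['p']) for x in spotter.tip_of('top','board_mid')])
workorder.finish_job()
E
```

```text
hub [ 0.489 -0.218  0.2  ] end [ 0.49  -0.199  0.249] exp end [ 0.488 -0.198  0.249]
[(array([ 0.481, -0.209]), 0.3)]
the job is handed in; nothing more can be done
```

The lamp head now points at the middle of the chopping board, measured within about 5 mm. The knob is turned clockwise about 1.1 rad to its on stop. The gripper has let go of the lamp, and the job was handed in at about 18 s; I got no verdict back.

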